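Clear the radish trimmings into the lidded scrap pot

ROBOT

A 6-joint arm with a two-finger parallel gripper is mounted at the origin on the work surface. World frame = base frame: x ahead of the robot, y to its left, z up, the work surface at z = 0. Lengths are in m, angles in rad, forces in N, time in s.
With the tool pointing down it reaches from about 0.375 to 0.75 m from the base axis. Payload 9 kg.
Tool frame: the origin (TCP) lies at the very end of the fingers, on their centre line; the grasp point (between the pads) lies 19 mm behind it; z points along the fingers, y is the line along which they close (so a half turn about z gives the same grasp; the last joint's range is limited). The gripper opens to 85 mm and grips with 20 to 120 N. Pads are 22 mm wide; open, the fingers measure 114 mm over their backs; the gripper's body (76 mm by 85 mm) begins 54 mm behind the grasp point. The pads swing forward as they close: fully open they stand 13 mm farther back than shut.
Start: joints at [-1.336, 0.104, 0.097, 1.564, 0, 1.353], TCP at [0.263, -0.54, 0.231] pointing down, gripper open.
Joint ranges: [-2.99, 2.99], [-0.84, 1.86], [-1.1, 1.16], [-1.84, 2.11], [-1.51, 1.56], [-3.14, 3.14]. Speed limits (rad/s): [2.22, 2.22, 2.57, 3.14, 3.14, 3.14].

INTERFACE

Orientations are given as a 3x3 rotation matrix whose columns are the frame's x, y, z axes.
In Python, from rig import read_state, optics, job gives the robot as it stands.
- The arm moves only by the tool jog_arm, never from a script. Its argument "targets" is a list of rows, each an object with "claw": the opening, from 0 (shut) to 1 (fully open); "travel": the shift along the world's x, y, z as a fraction of full scale, a list of three; "spin": the turn about the world's z as a fraction of full scale. In form: [{"claw": claw, "travel": [x, y, z], "spin": spin}, ...]. A call has 1 to 12 rows; each row is the pose to reach, as a shift and turn from the pose commanded when the call began; what a row does not reach only later rows make up. Full scale, the value 1, is 0.25 m for a shift and 45 degrees for a turn. A row lasts 1/10 s, in which the tool goes at most 50 mm and 8.59 degrees, less where a joint would pass 70% of its speed; a pose out of reach is approached as far as the arm can. A call with a number of a shift or a turn outside -1 to 1 is refused whole. A call with a gripper value outside its range is refused whole. The fingers move at their own pace and stop on an object; "newtons" is the grip in N (left out, the last holds). Time passes only in rows, so rows that repeat a pose let the fingers close. It gives the time, the measured TCP pose, the force, the opening and the grip force at its end, in the units of the state.
- read_state(): the state, without advancing time (a new reading comes with each control period).
- optics.camera(name): name is "scene" or "top"; returns the picture (420x560x3 uint8, red, green, blue); there is no depth.
- optics.camera_model(name): a dict with "mtx" (3x3 intrinsics, pixels), "R" (3x3) and "t" (3): a world point X has camera coordinates R X + t. Camera axes: x right, y down, z forward; pixel columns grow to the right and rows downward; lengths in m; the calibration is good to about 2 mm. A picture is of the moment at which its call begins. camera_model takes no time and is no camera call.
- job.job_done(): hands the job in; it is judged then, once.
The state is a dict: "t": time; "joint_pos": joint angles; "qvel": joint speeds; "joint_torque": joint torques, N m; "position": TCP position; "tcp_rot": TCP orientation; "force": force on the tool from outside, world axes, zero at the start; "moment": the same for the moment, N m; "opening": finger opening in m; "grip_force": force on a finger pad.
Only numpy, scipy, OpenCV 4.12 (cv2) and the standard library are available. Lean on these libraries where they do the work, as an engineer would, in place of code of your own. Each camera call takes 0.05 s, during which the arm holds its last target. There are 200 camera calls.

TASK

Take the wooden lid off the steel scrap pot by its bar handle and set it down (don't drop it) flat, handle up, inside the round dark tray. Then put all three small radish trimmings from the cutting board into the scrap pot, leaving the two thick, good lengths of radish standing where they are on the board and not shoving or tipping the pot.

Things in the scene. Friction and masses are not known exactly. Their poses are not given: they have to be found in the camera images.
- board: Fixed wooden cutting board, 230 (its x) by 320 (its y) by 30 mm thick; origin at the centre of its underside on the table, so its top is 30 mm above the table. The trimmings and the good lengths stand on it.
- bin: The scrap pot: plain round steel pot, loose, 0.95 kg, 160 mm outside diameter, 130 mm tall, walls 4 mm, floor 5 mm, no handles; origin at the centre of its underside on the table. Stands left or right of the board, covered by the lid at the start.
- tray: Round dark lacquered tray, fixed, empty, on the other side of the board from the pot: 250 mm outside diameter, rim 16 mm high, floor 5 mm thick, floor about 225 mm across inside; origin at the centre of its underside on the table.
- lid: Loose wooden lid, 0.2 kg, on the pot. Origin: centre of its underside, z up. Upwards from there: plug 132 mm across, 8 mm thick (loose inside the pot's mouth); disc 172 mm across, 8 to 20 mm (rests on the rim); bar handle 100 mm long along the lid's x, 18 mm wide along its y, 20 to 50 mm. It starts turned up to 0.8 rad either way. On the tray floor its origin is 5 mm above the table.
- stem_end: Trimming: loose white radish stem end, cut face down on the board, about 45 g: round, 42 mm in diameter for its lower 21 mm, then domed, with a stub 17 mm across on top, 40 mm tall in all; origin at the centre of its cut face.
- root_end: Trimming: loose white radish root end, cut face down on the board, about 45 g: round, 44 mm in diameter at the bottom, tapering to 39 mm at 28 mm height, then a blunt tip, 38 mm tall in all; origin at the centre of its cut face.
- side_cut: Trimming: loose white radish side cut, a block with rounded edges lying on the board, about 30 g: 44 mm along its x, 28 mm along its y, 24 mm tall; origin at the centre of its underside.
- stem_end_mid (a point): Point on the stem end's axis 15 mm above its cut face.
- root_end_mid (a point): Point on the root end's axis 15 mm above its cut face.
- side_cut_mid (a point): Centre of the side cut block.
- length_a: Bystander: a good length of white radish standing loose on the board, plain cylinder 60 mm in diameter and 60 mm tall, 170 g; origin at the centre of its lower face. The trimmings and lengths stand in any order, one near each corner of the board, one in the middle, centres 95 mm or more apart.
- length_b: Bystander: a second good length of radish, same as length_a.

How it is judged:
By the outcome, as a careful person would: the job done as asked, in the order asked, and still so for the second after the job is handed in, with the robot touching nothing.
It also fails if it takes over 72 s, if anything falls off the work surface, if the arm or the gripper's body presses on something with over 40 N, if the wrist force passes 120 N, or if a joint passes its speed limit or range.

## Working session

There is one attempt and no reset: what is moved stays moved. The work goes in short steps, Python scripts to look and compute and a tool call to move; the robot and the scene stay as the last step left them, time stands still between calls to the robot, and variables do not carry over. Pictures are saved under pics/ and viewed, at most 10 in all, crops included, and the job is handed in when it is done.

Besides the shell and the picture viewer there is one more tool, called after ">>>" as a command line: name --argument value ..., lists and objects as JSON in quotes. jog_arm: Moves the arm, as the interface text tells. Shift numbers are shares of 0.25 m and turn numbers shares of 45 degrees, none past 1 either way. Its arguments: {"type":"object","properties":{"targets":{"type":"array","items":{"type":"object","properties":{"claw":{"type":"number"},"travel":{"type":"array","items":{"type":"number"}},"spin":{"type":"number"}}}},"newtons":{"type":"number"}},"required":["targets"]}

```bash
mkdir -p pics
python3 - <<'E'
from rig import read_state, optics
import cv2,numpy as np
s=read_state();print(s['t'],s['position'],s['tcp_rot'],s['opening'])
for n in('scene','top'):
    im=optics.camera(n);cv2.imwrite(f'pics/{n}0.png',im[:,:,::-1]);np.save(f'pics/{n}0.npy',im)
    m=optics.camera_model(n);R=np.array(m['R']);print(n,np.round(m['mtx'],1).tolist(),np.round(-R.T@np.array(m['t']),3),np.round(R,3).tolist())
E
```

```text
0.0 [ 0.26241224 -0.53917815  0.23052146] [[ 8.99219973e-01  4.37496665e-01 -3.27697192e-04]
 [ 4.37496696e-01 -8.99219046e-01  1.32236544e-03]
 [ 2.83858912e-04 -1.33246385e-03 -9.99999072e-01]] 0.08566657725327546
scene [[532.1, 0.0, 275.6], [0.0, 532.1, 207.5], [0.0, 0.0, 1.0]] [1.404 0.134 0.827] [[-0.153, 0.988, 0.012], [0.635, 0.108, -0.765], [-0.757, -0.11, -0.644]]
top [[519.5, 0.0, 275.1], [0.0, 519.5, 198.6], [0.0, 0.0, 1.0]] [ 0.321 -0.     1.172] [[-0.055, -0.998, -0.003], [-0.976, 0.055, -0.21], [0.21, -0.009, -0.978]]
```

View pics/top0.png

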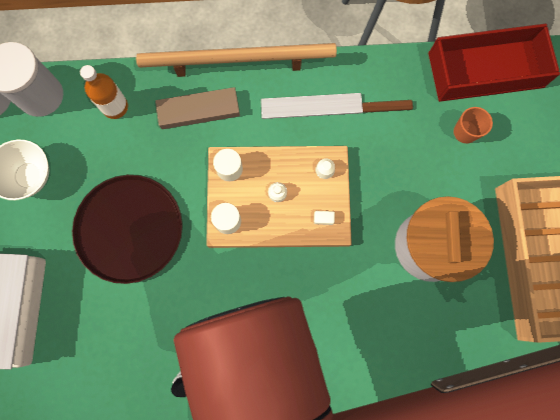

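View pics/scene0.png

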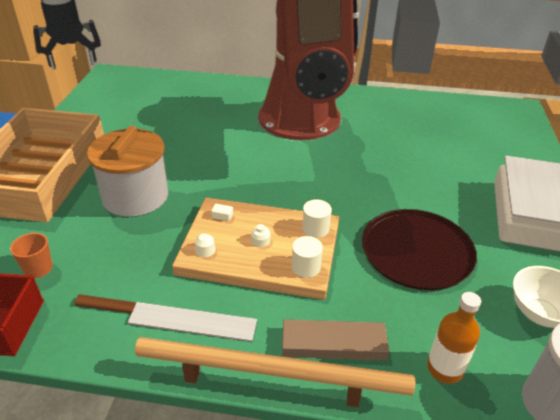

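The top view shows the tray at (128,229), the lidded pot at about (450,240) with its handle at (453,237), and the board at (280,196). The thick lengths are at (228,165) and (225,217), and the trimmings at (326,169), (277,191) and (324,217). Next I'll measure these.

```bash
cat > h.py <<'E'
import numpy as np,cv2
from rig import optics
def ray(n,uv,z):
    m=optics.camera_model(n);R=np.array(m['R']);c=-R.T@np.array(m['t'])
    d=R.T@np.linalg.inv(m['mtx'])@np.array([uv[0],uv[1],1.]);return c+d*(z-c[2])/d[2]
def tri(a,b):
    P=[]
    for n in('scene','top'):
        m=optics.camera_model(n);P.append(np.array(m['mtx'])@np.c_[m['R'],m['t']])
    X=cv2.triangulatePoints(P[0],P[1],np.array(a,float),np.array(b,float));return (X[:3]/X[3]).ravel()
def blobs(mask,amin):
    cs,_=cv2.findContours(mask.astype(np.uint8),cv2.RETR_EXTERNAL,cv2.CHAIN_APPROX_NONE)
    return [c for c in cs if cv2.contourArea(c)>amin]
E
python3 - <<'E'
from h import *
for n in('scene','top'):
    im=np.load(f'pics/{n}0.npy');hsv=cv2.cvtColor(im,cv2.COLOR_RGB2HSV)
    h,s,v=[hsv[:,:,i].astype(int) for i in range(3)]
    w=(s<75)&(v>140)
    for c in blobs(w,60):
        x,y,ww,hh=cv2.boundingRect(c)
        if cv2.contourArea(c)<1500: 
            M=cv2.moments(c);u=(M['m10']/M['m00'],M['m01']/M['m00'])
            print(n,'white',np.round(u,1),(x,y,ww,hh),cv2.contourArea(c),np.round(ray(n,u,.045),3),'rect',np.round(cv2.minAreaRect(c)[2],1))
    green=(h>55)&(h<95)&(s>90)
    for c in blobs((v<75)&(~green),1500):
        e=cv2.fitEllipse(cv2.convexHull(c));print(n,'dark',np.round(e[0],1),np.round(e[1],1),np.round(ray(n,e[0],.016),3))
    lid=(h<18)&(s>110)&(v>90)
    for c in blobs(lid,1500):
        e=cv2.fitEllipse(c);p=ray(n,e[0],.14);
        pts=np.array([ray(n,q,.14)[:2] for q in c[:,0]],np.float32);cc=cv2.minEnclosingCircle(pts)
        print(n,'lid?',np.round(e[0],1),np.round(e[1],1),np.round(p,3),np.round(cc[0],3),round(cc[1],3))
im=cv2.imread('pics/top0.png');a=cv2.resize(im[190:290,390:500],None,fx=4,fy=4,interpolation=2)
b=cv2.resize(cv2.imread('pics/scene0.png')[120:220,80:180],None,fx=3.5,fy=4,interpolation=2)
cv2.imwrite('pics/z1.png',np.hstack([a,b]))
E
```

```text
scene white [448.3 359.7] (429, 332, 47, 44) 890.0 [0.835 0.354 0.045] rect 21.0
scene white [470.1 301.2] (459, 291, 23, 21) 332.5 [0.696 0.407 0.045] rect 18.4
scene white [204.7 244.9] (196, 234, 19, 22) 328.5 [ 0.63  -0.127  0.045] rect 90.0
scene white [260.6 235.3] (252, 224, 18, 22) 292.5 [ 0.582 -0.017  0.045] rect 0.0
scene white [222.  211.5] (212, 204, 21, 16) 235.0 [ 0.519 -0.117  0.045] rect 9.5
scene white [455.4  90.2] (367, 81, 193, 18) 736.5 [-0.169  0.466  0.045] rect 4.6
scene dark [418.4 249.3] [ 78.2 116.9] [0.538 0.324 0.016]
scene dark [321.1  74.5] [47.8 53.7] [-0.263  0.04   0.016]
scene dark [65.6 35.9] [61.8 81.8] [-0.413 -0.944  0.016]
scene lid? [293. 368.] [ 19.1 421.4] [0.956 0.099 0.14 ] [0.948 0.065] 0.209
scene lid? [ 23.4 288.9] [ 41.4 123.4] [ 0.878 -0.369  0.14 ] [ 0.874 -0.372] 0.139
scene lid? [469.7  67.4] [ 46.1 225.7] [-0.132  0.482  0.14 ] [-0.148  0.453] 0.302
scene lid? [318.2  77.6] [ 66.6 142.3] [0.013 0.048 0.14 ] [-0.154  0.065] 0.494Traceback (most recent call last):
  File "<stdin>", line 17, in <module>
  File "h.py", line 4, in ray
    m=optics.camera_model(n);R=np.array(m['R']);c=-R.T@np.array(m['t'])
ValueError: time passes only in moves, steps and waits
```

```bash
cat > h.py <<'E'
import numpy as np,cv2
from rig import optics
M={n:{k:np.array(v) for k,v in optics.camera_model(n).items()} for n in('scene','top')}
def ray(n,uv,z):
    m=M[n];uv=np.atleast_2d(np.array(uv,float));c=-m['R'].T@m['t']
    d=np.c_[uv,np.ones(len(uv))]@np.linalg.inv(m['mtx']).T@m['R']
    return (c+d*((z-c[2])/d[:,2])[:,None]).squeeze()
def tri(a,b):
    P=[M[n]['mtx']@np.c_[M[n]['R'],M[n]['t']] for n in('scene','top')]
    X=cv2.triangulatePoints(P[0],P[1],np.array(a,float),np.array(b,float));return (X[:3]/X[3]).ravel()
def blobs(mask,amin):
    cs,_=cv2.findContours(mask.astype(np.uint8),cv2.RETR_EXTERNAL,cv2.CHAIN_APPROX_NONE)
    return [c for c in cs if cv2.contourArea(c)>amin]
E
python3 - <<'E'
from h import *
for n,(rx,ry) in(('scene',((80,180),(120,190))),('top',((395,500),(190,290)))):
    im=np.load(f'pics/{n}0.npy');hsv=cv2.cvtColor(im,cv2.COLOR_RGB2HSV)
    h,s,v=[hsv[:,:,i].astype(int) for i in range(3)]
    w=(s<75)&(v>140)
    if n=='top':
      for c in blobs(w,60):
        if cv2.contourArea(c)<1500: 
            m=cv2.moments(c);u=(m['m10']/m['m00'],m['m01']/m['m00'])
            print(n,'white',np.round(u,1),cv2.boundingRect(c),cv2.contourArea(c),np.round(ray(n,u,.045),3),'rect',np.round(cv2.minAreaRect(c)[2],1))
    green=(h>55)&(h<95)&(s>90)
    for c in blobs((v<75)&(~green),1500):
        e=cv2.fitEllipse(cv2.convexHull(c));print(n,'dark',np.round(e[0],1),np.round(e[1],1),np.round(ray(n,e[0],.016),3))
    k=np.zeros_like(w);k[ry[0]:ry[1],rx[0]:rx[1]]=1
    for c in blobs((h<20)&(s>110)&(v>60)&k,1000):
        cc=cv2.minEnclosingCircle(ray(n,cv2.convexHull(c)[:,0],.142)[:,:2].astype(np.float32))
        print(n,'lid',cv2.boundingRect(c),np.round(cc[0],3),round(cc[1],3))
im=cv2.imread('pics/top0.png');a=cv2.resize(im[190:290,390:500],None,fx=4,fy=4,interpolation=2)
b=cv2.resize(cv2.imread('pics/scene0.png')[120:220,80:180],None,fx=3.5,fy=4,interpolation=2)
cv2.imwrite('pics/z1.png',np.hstack([a,b]))
E
```

```text
scene dark [418.4 249.3] [ 78.2 116.9] [0.538 0.324 0.016]
scene dark [321.1  74.5] [47.8 53.7] [-0.263  0.04   0.016]
scene dark [65.6 35.9] [61.8 81.8] [-0.413 -0.944  0.016]
scene lid (80, 120, 84, 57) [ 0.432 -0.397] 0.14
top white [406.4 252.7] (395, 216, 37, 64) 689.0 [ 0.427 -0.288  0.045] rect 71.8
top white [323.6 217.2] (314, 211, 21, 14) 229.0 [ 0.515 -0.115  0.045] rect 4.4
top white [225.5 217.8] (211, 203, 30, 31) 670.0 [0.525 0.101 0.045] rect 45.0
top white [276.9 191.8] (268, 182, 19, 20) 259.0 [ 0.578 -0.015  0.045] rect 90.0
top white [324.8 168.3] (316, 159, 19, 20) 270.0 [ 0.626 -0.126  0.045] rect 90.0
top white [227.5 164.3] (213, 149, 29, 32) 687.5 [0.647 0.092 0.045] rect 90.0
top white [113.2 105.6] (92, 87, 34, 29) 332.0 [0.803 0.351 0.045] rect 60.8
top white [87.3 72.5] (79, 65, 17, 16) 183.5 [0.889 0.412 0.045] rect 90.0
top white [555.9  18.9] (550, 0, 10, 35) 191.0 [ 0.964 -0.706  0.045] rect 90.0
top white [454.1  18.5] (436, 0, 38, 37) 919.0 [ 0.979 -0.463  0.045] rect 82.9
top dark [448.5 381.7] [ 23.1 312.7] [ 0.153 -0.355  0.016]
top dark [127.2 228.7] [106.2 112. ] [0.518 0.325 0.016]
top lid (407, 197, 87, 85) [ 0.442 -0.353] 0.087
```

View pics/z1.png

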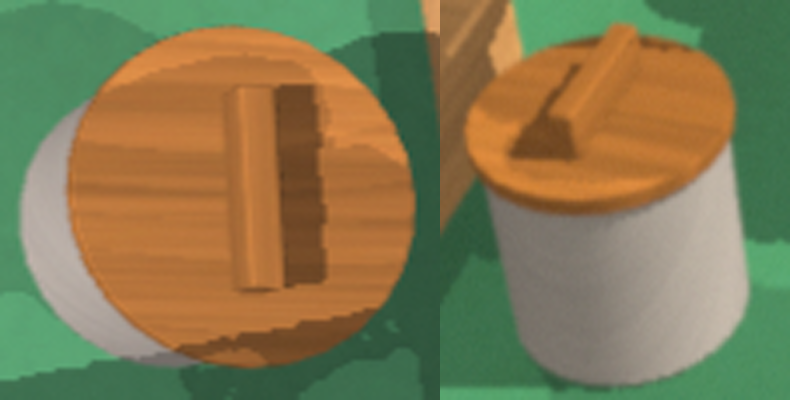

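The left half (top view) shows the handle's top face from (240–275, 87) to (250–283, 290) in the crop, which puts its centre at about (455.5,237) full-frame. The right half shows the lid sitting flat on the pot.

Run:
```python
from h import *
from rig import read_state
f=lambda x,y:(390+x/4-.4,190+y/4-.4)
a,b=ray('top',f(257.5,87),.172),ray('top',f(266.5,290),.172)
print('handle',a,b,(a+b)/2,np.linalg.norm(a-b),'ang',np.degrees(np.arctan2(*(a-b)[1::-1])))
g=lambda x,y:(80+x/3.5-.4,120+y/4-.4)
c,d=ray('scene',g(626.5-440,28),.172),ray('scene',g(570-440,118),.172);print('scene handle',c,d,np.linalg.norm(c-d),np.degrees(np.arctan2(*(d-c)[1::-1])))
for nm,s,t in(('far',(204.7,244.9),(324.8,168.3)),('mid',(260.6,235.3),(276.9,191.8)),('side',(222,211.5),(323.6,217.2))):
    print(nm,np.round(tri(s,t),4))
im=np.load('pics/top0.npy');hsv=cv2.cvtColor(im,cv2.COLOR_RGB2HSV)
c=[c for c in blobs((hsv[:,:,1]<75)&(hsv[:,:,2]>140),60) if abs(c[:,0].mean(0)-[324,217]).max()<6][0]
q=ray('top',cv2.boxPoints(cv2.minAreaRect(c)),.054);print(np.round(q,4),[np.round(np.degrees(np.arctan2(*(q[i+1]-q[i])[1::-1])),1) for i in(0,1)])
s=read_state();print(s['t'],s['position'])
```

```text
handle [ 0.49014103 -0.35740951  0.172     ] [ 0.39146562 -0.34910671  0.172     ] [ 0.44080332 -0.35325811  0.172     ] 0.09902410589311401 ang -4.809678300331602
scene handle [ 0.40175579 -0.34857938  0.172     ] [ 0.49648917 -0.35014692  0.172     ] 0.094746348561357 -0.9479793495329676
far [ 0.6269 -0.1275  0.0415]
mid [ 0.5785 -0.0164  0.0419]
side [ 0.5154 -0.1163  0.0419]
[[ 0.5019 -0.0902  0.054 ]
 [ 0.5303 -0.0944  0.054 ]
 [ 0.5245 -0.1378  0.054 ]
 [ 0.4961 -0.1334  0.054 ]] [np.float64(-8.4), np.float64(-97.7)]
0.1 [ 0.2624273  -0.53922641  0.23056734]
```

>>> jog_arm --newtons 60 --targets '[{"claw": 0.7,"travel": [0.1,0.1,0],"spin": -0.1},{"claw": 0.7,"travel": [0.25,0.25,0],"spin": -0.25},{"claw": 0.7,"travel": [0.4,0.4,0],"spin": -0.4},{"claw": 0.7,"travel": [0.55,0.55,0],"spin": -0.55},{"claw": 0.7,"travel": [0.65,0.67,0],"spin": -0.63},{"claw": 0.7,"travel": [0.7,0.73,0],"spin": -0.67},{"claw": 0.7,"travel": [0.72,0.745,0],"spin": -0.67},{"claw": 0.7,"travel": [0.72,0.745,0],"spin": -0.67},{"claw": 0.7,"travel": [0.72,0.745,0],"spin": -0.67}]'

```text
t: 1.0
position: [0.4419, -0.3541, 0.2311]
tcp_rot: [[0.997, -0.073, -0.0], [-0.073, -0.997, -0.0], [-0.0, 0.0, -1.0]]
force: [-0.7, -0.6, -0.3]
opening: 0.0597
grip_force: 0.0
```

>>> jog_arm --targets '[{"claw": 0.7,"travel": [0,0,-0.1],"spin": 0},{"claw": 0.7,"travel": [0,0,-0.2],"spin": 0},{"claw": 0.7,"travel": [0,0,-0.28],"spin": 0},{"claw": 0.7,"travel": [0,0,-0.32],"spin": 0},{"claw": 0.7,"travel": [0,0,-0.34],"spin": 0},{"claw": 0.7,"travel": [0,0,-0.34],"spin": 0},{"claw": 0.4,"travel": [0,0,-0.34],"spin": 0},{"claw": 0.3,"travel": [0,0,-0.34],"spin": 0},{"claw": 0.2,"travel": [0,0,-0.34],"spin": 0},{"claw": 0.1,"travel": [0,0,-0.34],"spin": 0},{"claw": 0,"travel": [0,0,-0.34],"spin": 0},{"claw": 0,"travel": [0,0,-0.34],"spin": 0}]'

```text
t: 2.2
position: [0.4429, -0.3537, 0.1474]
tcp_rot: [[0.997, -0.073, 0.001], [-0.073, -0.997, -0.001], [0.001, 0.001, -1.0]]
force: [-0.8, -0.4, 6.7]
opening: 0.0172
grip_force: 59.5
```

>>> jog_arm --targets '[{"claw": 0,"travel": [0,0,0.02],"spin": 0},{"claw": 0,"travel": [0,0,0.05],"spin": 0},{"claw": 0,"travel": [0,0,0.1],"spin": 0},{"claw": 0,"travel": [0,0,0.15],"spin": 0},{"claw": 0,"travel": [0,0,0.2],"spin": 0},{"claw": 0,"travel": [0,0,0.26],"spin": 0},{"claw": 0,"travel": [0,0,0.32],"spin": 0},{"claw": 0,"travel": [0,0,0.36],"spin": 0},{"claw": 0,"travel": [0,0,0.36],"spin": 0}]'

```text
t: 3.1
position: [0.443, -0.354, 0.2384]
tcp_rot: [[0.997, -0.073, 0.002], [-0.073, -0.997, -0.002], [0.002, 0.002, -1.0]]
force: [-0.6, 0.2, -2.0]
opening: 0.017
grip_force: 58.7
```

Run:
```python
from rig import optics
import cv2,numpy as np
a,b=optics.camera('scene'),optics.camera('top');np.save('pics/top1.npy',b)
cv2.imwrite('pics/p1.png',np.hstack([cv2.resize(a[40:290,40:500],(400,300)),cv2.resize(b[100:340,60:520],(400,300))])[:,:,::-1])
```

```text
(no output)
```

View pics/p1.png

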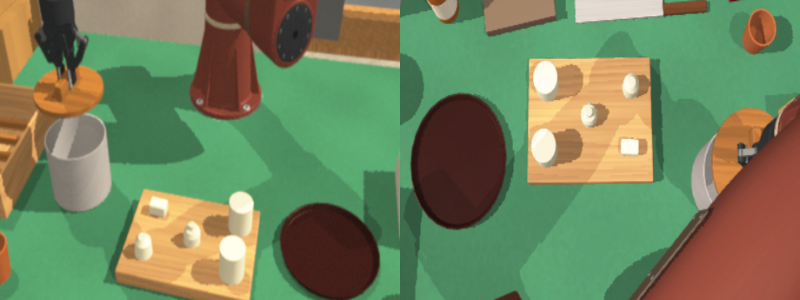

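The lid hangs level in the gripper at about (68,90) in the left half, and the pot stayed put. Moving it over to the tray.

>>> jog_arm --targets '[{"claw": 0,"travel": [0.005,0.03,0],"spin": 0},{"claw": 0,"travel": [0.01,0.09,0],"spin": 0},{"claw": 0,"travel": [0.02,0.17,0],"spin": 0},{"claw": 0,"travel": [0.03,0.26,0],"spin": 0},{"claw": 0,"travel": [0.04,0.36,0],"spin": 0},{"claw": 0,"travel": [0.05,0.46,0],"spin": 0},{"claw": 0,"travel": [0.06,0.56,0],"spin": 0},{"claw": 0,"travel": [0.07,0.66,0],"spin": 0},{"claw": 0,"travel": [0.08,0.76,0],"spin": 0},{"claw": 0,"travel": [0.09,0.86,0],"spin": 0},{"claw": 0,"travel": [0.1,0.96,0],"spin": 0}]'

```text
t: 4.3
position: [0.467, -0.1106, 0.2362]
tcp_rot: [[0.997, -0.072, -0.0], [-0.072, -0.997, 0.0], [-0.0, -0.0, -1.0]]
force: [-0.2, 0.4, -2.9]
opening: 0.0167
grip_force: 58.7
```

>>> jog_arm --targets '[{"claw": 0,"travel": [0.01,0.1,0],"spin": 0},{"claw": 0,"travel": [0.02,0.2,0],"spin": 0},{"claw": 0,"travel": [0.03,0.3,0],"spin": 0},{"claw": 0,"travel": [0.04,0.4,0],"spin": 0},{"claw": 0,"travel": [0.05,0.5,0],"spin": 0},{"claw": 0,"travel": [0.06,0.6,0],"spin": 0},{"claw": 0,"travel": [0.07,0.7,0],"spin": 0},{"claw": 0,"travel": [0.08,0.8,0],"spin": 0},{"claw": 0,"travel": [0.1,0.9,0],"spin": 0}]'

```text
t: 5.2
position: [0.4908, 0.1049, 0.2364]
tcp_rot: [[0.998, -0.056, 0.0], [-0.056, -0.998, 0.008], [-0.0, -0.008, -1.0]]
force: [-0.3, 0.0, -2.0]
opening: 0.017
grip_force: 58.8
```

>>> jog_arm --targets '[{"claw": 0,"travel": [0.02,0.1,0],"spin": 0},{"claw": 0,"travel": [0.04,0.2,0],"spin": 0},{"claw": 0,"travel": [0.06,0.3,0],"spin": 0},{"claw": 0,"travel": [0.08,0.4,0],"spin": 0},{"claw": 0,"travel": [0.09,0.5,0],"spin": 0},{"claw": 0,"travel": [0.1,0.6,0],"spin": 0},{"claw": 0,"travel": [0.11,0.7,0],"spin": 0},{"claw": 0,"travel": [0.115,0.78,0],"spin": 0},{"claw": 0,"travel": [0.12,0.83,0],"spin": 0},{"claw": 0,"travel": [0.12,0.855,0],"spin": 0},{"claw": 0,"travel": [0.12,0.855,0],"spin": 0},{"claw": 0,"travel": [0.12,0.855,0],"spin": 0}]'

```text
t: 6.4
position: [0.5228, 0.1507, 0.2364]
tcp_rot: [[1.0, 0.013, -0.002], [0.014, -0.999, 0.048], [-0.001, -0.048, -0.999]]
force: [-0.5, 0.3, -2.2]
opening: 0.0169
grip_force: 58.8
```

Run:
```python
from h import *
a,b=optics.camera('scene'),optics.camera('top');np.save('pics/top2.npy',b);np.save('pics/scene2.npy',a)
cv2.imwrite('pics/p2.png',np.hstack([cv2.resize(a[150:350,280:540],(400,300)),cv2.resize(b[130:330,40:300],(400,300))])[:,:,::-1])
hsv=cv2.cvtColor(b,cv2.COLOR_RGB2HSV);h,s,v=[hsv[:,:,i].astype(int) for i in range(3)]
# tray: fit outline from first top image, rim plane
```

```text
(no output)
```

View pics/p2.png

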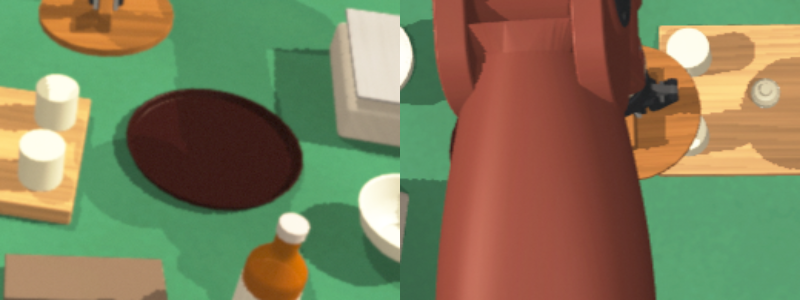

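The lid stopped short, over the left edge of the board, with a slight tilt. A joint is probably at its limit.

Run:
```python
from rig import read_state
import numpy as np
s=read_state();print(s['t'],np.round(s['joint_pos'],3),np.round(s['qvel'],2))
```

```text
6.5 [ 0.013 -0.075 -0.075  1.573  0.048  3.141] [ 0. -0. -0.  0. -0.  0.]
```

>>> jog_arm --targets '[{"claw": 0,"travel": [0,0,0],"spin": 0.12},{"claw": 0,"travel": [0,0,0],"spin": 0.25},{"claw": 0,"travel": [0,0,0],"spin": 0.4},{"claw": 0,"travel": [0,0,0],"spin": 0.55},{"claw": 0,"travel": [0,0,0],"spin": 0.7},{"claw": 0,"travel": [0,0,0],"spin": 0.85},{"claw": 0,"travel": [0,0,0],"spin": 0.95},{"claw": 0,"travel": [0,0,0],"spin": 1},{"claw": 0,"travel": [0,0,0],"spin": 1},{"claw": 0,"travel": [0,0,0],"spin": 1}]'

```text
t: 7.5
position: [0.5227, 0.1507, 0.2364]
tcp_rot: [[0.698, 0.715, -0.035], [0.716, -0.698, 0.032], [-0.001, -0.048, -0.999]]
force: [0.1, 0.4, -3.0]
opening: 0.0166
grip_force: 58.8
```

Run:
```python
from h import *
from rig import read_state
from scipy.optimize import least_squares
print(np.round(read_state()['joint_pos'],3))
for n,hd in(('top','top0'),('scene','scene0')):
    im=np.load(f'pics/{hd}.npy');v=im.max(2).astype(int);r=im[:,:,0].astype(int);g=im[:,:,1].astype(int)
    for c in blobs((v<90)&(r>=g-2),1500):
        p=ray(n,c[:,0],.016)[:,:2];m=np.abs(p-[.52,.325]).max(1)<.17
        if m.sum()<len(p)*.8: continue
        cam=(-M[n]['R'].T@M[n]['t'])[:2];d=(cam-[.52,.325]);d/=np.linalg.norm(d)
        for nm,z,s in(('far',.016,-1),('near z0',0,1),('near z16',.016,1)):
            q=ray(n,c[:,0],z)[:,:2];q=q[((q-[.52,.325])@d)*s>.02]
            f=least_squares(lambda x:np.hypot(*(q-x).T)-.125,[.52,.325],loss='soft_l1',f_scale=.002);print(n,nm,np.round(f.x,4),np.abs(f.fun).mean().round(4))
```

```text
[ 0.021 -0.028 -0.03   1.604  0.033  2.364]
top far [0.5191 0.323 ] 0.0011
top near z0 [0.524  0.3318] 0.0006
top near z16 [0.5224 0.3291] 0.0009
scene far [0.5308 0.3229] 0.001
scene near z0 [0.5112 0.3264] 0.0015
scene near z16 [0.5257 0.3232] 0.0021
```

J6 hit its range, so the gripper turned and tilted about 2.7°. J6 now has room again. I'll move over the tray, then set the lid down compliantly.

>>> jog_arm --targets '[{"claw": 0,"travel": [0,0.05,0],"spin": 0},{"claw": 0,"travel": [0,0.12,0],"spin": 0},{"claw": 0,"travel": [0,0.2,0],"spin": 0},{"claw": 0,"travel": [0,0.3,0],"spin": 0},{"claw": 0,"travel": [0,0.4,0],"spin": 0},{"claw": 0,"travel": [0,0.5,0],"spin": 0},{"claw": 0,"travel": [0,0.58,0],"spin": 0},{"claw": 0,"travel": [0,0.65,0],"spin": 0},{"claw": 0,"travel": [0,0.69,0],"spin": 0},{"claw": 0,"travel": [0,0.705,0],"spin": 0},{"claw": 0,"travel": [0,0.705,0],"spin": 0},{"claw": 0,"travel": [0,0.705,0],"spin": 0}]'

```text
t: 8.7
position: [0.5228, 0.3264, 0.2364]
tcp_rot: [[0.698, 0.715, -0.035], [0.716, -0.697, 0.032], [-0.002, -0.048, -0.999]]
force: [-0.3, 0.5, -2.0]
opening: 0.0167
grip_force: 58.9
```

>>> jog_arm --targets '[{"claw": 0,"travel": [0,0,-0.05],"spin": 0},{"claw": 0,"travel": [0,0,-0.15],"spin": 0},{"claw": 0,"travel": [0,0,-0.27],"spin": 0},{"claw": 0,"travel": [0,0,-0.39],"spin": 0},{"claw": 0,"travel": [0,0,-0.5],"spin": 0},{"claw": 0,"travel": [0,0,-0.6],"spin": 0},{"claw": 0,"travel": [0,0,-0.68],"spin": 0},{"claw": 0,"travel": [0,0,-0.74],"spin": 0},{"claw": 0,"travel": [0,0,-0.77],"spin": 0},{"claw": 0,"travel": [0,0,-0.79],"spin": 0},{"claw": 0,"travel": [0,0,-0.8],"spin": 0},{"claw": 0,"travel": [0,0,-0.8],"spin": 0}]'

```text
t: 9.9
position: [0.5231, 0.3271, 0.0369]
tcp_rot: [[0.697, 0.716, -0.035], [0.717, -0.697, 0.032], [-0.001, -0.047, -0.999]]
force: [0.2, -0.3, -1.9]
opening: 0.0171
grip_force: 58.9
```

>>> jog_arm --newtons 25 --targets '[{"claw": 0,"travel": [0,0,0],"spin": 0},{"claw": 0,"travel": [0,0,-0.004],"spin": 0},{"claw": 0,"travel": [0,0,-0.008],"spin": 0},{"claw": 0,"travel": [0,0,-0.008],"spin": 0}]'

```text
t: 10.3
position: [0.5227, 0.327, 0.0344]
tcp_rot: [[0.697, 0.716, -0.035], [0.717, -0.697, 0.032], [-0.002, -0.048, -0.999]]
force: [-1.3, 0.3, -3.1]
opening: 0.0169
grip_force: 58.9
```

>>> jog_arm --newtons 20 --targets '[{"claw": 0.02,"travel": [0,0,-0.004],"spin": 0},{"claw": 0.02,"travel": [0,0,-0.008],"spin": 0},{"claw": 0.02,"travel": [0,0,-0.008],"spin": 0}]'

```text
t: 10.6
position: [0.5228, 0.3272, 0.0332]
tcp_rot: [[0.697, 0.716, -0.035], [0.717, -0.697, 0.032], [-0.001, -0.048, -0.999]]
force: [-3.3, 0.5, 4.3]
opening: 0.0167
grip_force: 59.7
```

>>> jog_arm --targets '[{"claw": 0.1,"travel": [0,0,-0.004],"spin": 0},{"claw": 0.15,"travel": [0,0,-0.008],"spin": 0},{"claw": 0.18,"travel": [0,0,-0.008],"spin": 0}]'

```text
t: 10.9
position: [0.5228, 0.3275, 0.0327]
tcp_rot: [[0.697, 0.716, -0.034], [0.717, -0.696, 0.033], [-0.0, -0.047, -0.999]]
force: [-9.6, -0.1, 16.8]
opening: 0.0168
grip_force: 61.6
```

>>> jog_arm --targets '[{"claw": 0.19,"travel": [0,0,0.004],"spin": 0},{"claw": 0.195,"travel": [0,0,0.004],"spin": 0},{"claw": 0.2,"travel": [0,0,0.004],"spin": 0},{"claw": 0.203,"travel": [0,0,0.004],"spin": 0},{"claw": 0.206,"travel": [0,0,0.004],"spin": 0}]'

```text
t: 11.4
position: [0.5228, 0.3275, 0.0327]
tcp_rot: [[0.697, 0.716, -0.035], [0.717, -0.696, 0.033], [-0.001, -0.048, -0.999]]
force: [-4.6, 0.4, 7.7]
opening: 0.0179
grip_force: 20.4
```

>>> jog_arm --targets '[{"claw": 0.208,"travel": [0,0,-0.004],"spin": 0},{"claw": 0.21,"travel": [0,0,-0.006],"spin": 0},{"claw": 0.212,"travel": [0,0,-0.008],"spin": 0},{"claw": 0.214,"travel": [0,0,-0.008],"spin": 0}]'

```text
t: 11.8
position: [0.5224, 0.3282, 0.0307]
tcp_rot: [[0.697, 0.717, -0.035], [0.717, -0.696, 0.034], [-0.0, -0.049, -0.999]]
force: [-6.1, 3.8, 8.1]
opening: 0.0184
grip_force: 14.0
```

>>> jog_arm --targets '[{"claw": 0.217,"travel": [0,0,0.002],"spin": 0},{"claw": 0.222,"travel": [0,0,0.002],"spin": 0},{"claw": 0.228,"travel": [0,0,0.004],"spin": 0},{"claw": 0.236,"travel": [0,0,0.004],"spin": 0},{"claw": 0.25,"travel": [0,0,0.006],"spin": 0},{"claw": 0.28,"travel": [0,0,0.008],"spin": 0},{"claw": 0.34,"travel": [0,0,0.012],"spin": 0},{"claw": 0.4,"travel": [0,0,0.016],"spin": 0},{"claw": 0.5,"travel": [0,0,0.016],"spin": 0},{"claw": 0.6,"travel": [0,0,0.016],"spin": 0},{"claw": 0.6,"travel": [0,0,0.016],"spin": 0}]'

```text
t: 12.9
position: [0.5227, 0.3269, 0.0334]
tcp_rot: [[0.697, 0.716, -0.035], [0.717, -0.697, 0.032], [-0.002, -0.048, -0.999]]
force: [0.5, 1.0, 1.2]
opening: 0.0514
grip_force: 0.0
```

>>> jog_arm --targets '[{"claw": 0.7,"travel": [0,0,0.05],"spin": 0},{"claw": 0.8,"travel": [0,0,0.15],"spin": 0},{"claw": 0.9,"travel": [0,0,0.28],"spin": 0},{"claw": 1,"travel": [0,0,0.42],"spin": 0.1},{"claw": 1,"travel": [0,-0.08,0.55],"spin": 0.2},{"claw": 1,"travel": [0.02,-0.2,0.62],"spin": 0.35},{"claw": 1,"travel": [0.05,-0.35,0.65],"spin": 0.5},{"claw": 1,"travel": [0.08,-0.5,0.65],"spin": 0.65},{"claw": 1,"travel": [0.1,-0.65,0.65],"spin": 0.75},{"claw": 1,"travel": [0.13,-0.8,0.65],"spin": 0.8},{"claw": 1,"travel": [0.15,-0.9,0.65],"spin": 0.8},{"claw": 1,"travel": [0.15,-1,0.65],"spin": 0.8}]'

```text
t: 14.1
position: [0.5606, 0.0755, 0.1969]
tcp_rot: [[0.144, 0.989, -0.046], [0.99, -0.143, 0.005], [-0.001, -0.047, -0.999]]
force: [-0.7, 0.4, 0.3]
opening: 0.0852
grip_force: 0.0
```

>>> jog_arm --targets '[{"claw": 1,"travel": [0.03,-0.1,0],"spin": 0},{"claw": 1,"travel": [0.05,-0.2,0],"spin": 0},{"claw": 1,"travel": [0.07,-0.3,0],"spin": 0},{"claw": 1,"travel": [0.075,-0.36,0],"spin": 0},{"claw": 1,"travel": [0.075,-0.38,0],"spin": 0},{"claw": 1,"travel": [0.075,-0.38,0],"spin": 0}]'

```text
t: 14.7
position: [0.5789, -0.0181, 0.1962]
tcp_rot: [[0.144, 0.989, -0.047], [0.99, -0.143, 0.006], [-0.001, -0.048, -0.999]]
force: [-0.5, 0.6, -0.5]
opening: 0.0853
grip_force: 0.0
```

Run:
```python
from h import *
from rig import read_state
print(np.round(read_state()['joint_pos'],3))
a,b=optics.camera('scene'),optics.camera('top');np.save('pics/top3.npy',b);np.save('pics/scene3.npy',a)
cv2.imwrite('pics/p3.png',np.hstack([cv2.resize(a[90:330,60:500],(400,300)),cv2.resize(b[100:340,60:520],(400,300))])[:,:,::-1])
```

```text
[-0.253  0.099  0.028  1.546 -0.007  1.462]
```

View pics/p3.png

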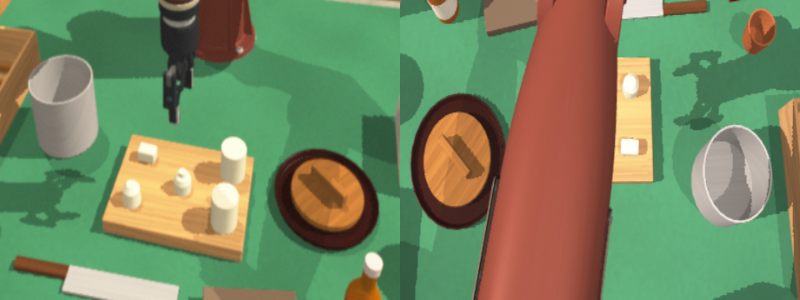

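The lid lies flat with its handle up inside the tray (tray at (330,197) in the left half). The pot is open and upright, and the gripper is above the middle trimming.

>>> jog_arm --newtons 30 --targets '[{"claw": 1,"travel": [0,0.006,-0.1],"spin": 0},{"claw": 1,"travel": [0,0.006,-0.22],"spin": 0},{"claw": 1,"travel": [0,0.006,-0.34],"spin": 0},{"claw": 1,"travel": [0,0.006,-0.46],"spin": 0},{"claw": 1,"travel": [0,0.006,-0.56],"spin": 0},{"claw": 1,"travel": [0,0.006,-0.62],"spin": 0},{"claw": 1,"travel": [0,0.006,-0.65],"spin": 0},{"claw": 1,"travel": [0,0.006,-0.665],"spin": 0},{"claw": 1,"travel": [0,0.006,-0.665],"spin": 0},{"claw": 0.7,"travel": [0,0.006,-0.665],"spin": 0}]'

```text
t: 15.8
position: [0.5798, -0.0167, 0.0309]
tcp_rot: [[0.143, 0.989, -0.046], [0.99, -0.143, 0.005], [-0.002, -0.046, -0.999]]
force: [-0.3, -0.1, 0.4]
opening: 0.0733
grip_force: 0.0
```

>>> jog_arm --newtons 30 --targets '[{"claw": 0.55,"travel": [0,0,0],"spin": 0},{"claw": 0.4,"travel": [0,0,0],"spin": 0},{"claw": 0.35,"travel": [0,0,0],"spin": 0},{"claw": 0.35,"travel": [0,0,0],"spin": 0},{"claw": 0.35,"travel": [0,0,0],"spin": 0}]'

```text
t: 16.3
position: [0.5793, -0.0167, 0.0306]
tcp_rot: [[0.143, 0.989, -0.047], [0.99, -0.143, 0.005], [-0.002, -0.047, -0.999]]
force: [-2.0, 0.7, 5.6]
opening: 0.0409
grip_force: 30.4
```

Run:
```python
from h import *
from scipy.optimize import least_squares
for n,box in(('top',(440,195,520,285)),('scene',(85,125,175,220))):
    im=np.load(f'pics/{n}3.npy');hsv=cv2.cvtColor(im,cv2.COLOR_RGB2HSV)
    k=np.zeros(im.shape[:2],bool);k[box[1]:box[3],box[0]-50 if n=='top' else box[0]:box[2]]=1
    c=max(blobs((hsv[:,:,1]<60)&k,500),key=cv2.contourArea)
    q=ray(n,c[:,0],.13)[:,:2];cam=(-M[n]['R'].T@M[n]['t'])[:2];c0=np.array([.442,-.353]);d=(c0-cam)/np.linalg.norm(c0-cam)
    for nm,z,s in(('far rim',.13,1),('near base',0,-1)):
        q=ray(n,c[:,0],z)[:,:2];p=q[((q-c0)@d)*s>.02]
        f=least_squares(lambda x:np.hypot(*(p-x).T)-.08,c0,loss='soft_l1',f_scale=.002);print(n,nm,cv2.boundingRect(c),np.round(f.x,4),np.abs(f.fun).mean().round(4))
```

```text
top far rim (395, 200, 93, 82) [ 0.4432 -0.3524] 0.0006
top near base (395, 200, 93, 82) [ 0.4447 -0.3552] 0.0005
scene far rim (91, 133, 78, 84) [ 0.4465 -0.3529] 0.0012
scene near base (91, 133, 78, 84) [ 0.4417 -0.3576] 0.0008
```

>>> jog_arm --targets '[{"claw": 0.35,"travel": [0,0,0.04],"spin": 0},{"claw": 0.35,"travel": [0,0,0.12],"spin": 0},{"claw": 0.35,"travel": [0,0,0.24],"spin": 0},{"claw": 0.35,"travel": [0,0,0.36],"spin": 0},{"claw": 0.35,"travel": [-0.03,-0.06,0.48],"spin": 0},{"claw": 0.35,"travel": [-0.08,-0.16,0.56],"spin": 0},{"claw": 0.35,"travel": [-0.14,-0.28,0.62],"spin": 0},{"claw": 0.35,"travel": [-0.2,-0.42,0.64],"spin": 0},{"claw": 0.35,"travel": [-0.26,-0.56,0.64],"spin": 0},{"claw": 0.35,"travel": [-0.32,-0.7,0.64],"spin": 0},{"claw": 0.35,"travel": [-0.38,-0.84,0.64],"spin": 0},{"claw": 0.35,"travel": [-0.44,-0.98,0.64],"spin": 0}]'

```text
t: 17.5
position: [0.4682, -0.2629, 0.1905]
tcp_rot: [[0.143, 0.989, -0.047], [0.99, -0.143, 0.005], [-0.002, -0.047, -0.999]]
force: [0.0, 0.1, -0.8]
opening: 0.0409
grip_force: 30.4
```

>>> jog_arm --targets '[{"claw": 0.35,"travel": [-0.05,-0.12,0],"spin": 0},{"claw": 0.35,"travel": [-0.08,-0.24,0],"spin": 0},{"claw": 0.35,"travel": [-0.1,-0.33,0],"spin": 0},{"claw": 0.35,"travel": [-0.1,-0.37,0],"spin": 0},{"claw": 0.35,"travel": [-0.1,-0.38,0],"spin": 0},{"claw": 0.35,"travel": [-0.1,-0.38,0],"spin": 0},{"claw": 0.35,"travel": [-0.1,-0.38,0],"spin": 0}]'

```text
t: 18.2
position: [0.4444, -0.3555, 0.1898]
tcp_rot: [[0.142, 0.989, -0.047], [0.99, -0.142, 0.006], [-0.001, -0.048, -0.999]]
force: [0.1, -0.1, -0.2]
opening: 0.0408
grip_force: 30.4
```

>>> jog_arm --targets '[{"claw": 0.35,"travel": [0,-0.03,-0.06],"spin": 0},{"claw": 0.35,"travel": [0,-0.06,-0.16],"spin": 0},{"claw": 0.35,"travel": [0,-0.06,-0.28],"spin": 0},{"claw": 0.35,"travel": [0,-0.06,-0.38],"spin": 0},{"claw": 0.35,"travel": [0,-0.06,-0.46],"spin": 0},{"claw": 0.35,"travel": [0,-0.06,-0.5],"spin": 0},{"claw": 0.35,"travel": [0,-0.06,-0.5],"spin": 0},{"claw": 0.7,"travel": [0,-0.06,-0.5],"spin": 0},{"claw": 0.7,"travel": [0,-0.06,-0.5],"spin": 0},{"claw": 0.7,"travel": [0,-0.06,-0.5],"spin": 0},{"claw": 0.7,"travel": [0,-0.06,-0.5],"spin": 0}]'

```text
t: 19.3
position: [0.4443, -0.3719, 0.0655]
tcp_rot: [[0.143, 0.989, -0.047], [0.99, -0.143, 0.004], [-0.002, -0.047, -0.999]]
force: [-0.2, -0.6, 0.6]
opening: 0.0598
grip_force: 0.0
```

>>> jog_arm --targets '[{"claw": 0.7,"travel": [0,0,0.06],"spin": 0},{"claw": 0.7,"travel": [0,0,0.16],"spin": 0},{"claw": 0.7,"travel": [0,0.02,0.28],"spin": 0},{"claw": 0.7,"travel": [0,0.06,0.4],"spin": 0},{"claw": 0.7,"travel": [0.02,0.12,0.5],"spin": 0},{"claw": 0.7,"travel": [0.06,0.24,0.52],"spin": 0},{"claw": 0.7,"travel": [0.1,0.38,0.52],"spin": 0},{"claw": 0.7,"travel": [0.15,0.54,0.52],"spin": 0},{"claw": 0.7,"travel": [0.2,0.7,0.52],"spin": 0},{"claw": 0.7,"travel": [0.25,0.86,0.52],"spin": 0},{"claw": 0.7,"travel": [0.28,0.96,0.52],"spin": 0},{"claw": 0.7,"travel": [0.285,1,0.52],"spin": 0}]'

```text
t: 20.5
position: [0.5161, -0.1194, 0.1961]
tcp_rot: [[0.14, 0.989, -0.046], [0.99, -0.14, 0.005], [-0.002, -0.046, -0.999]]
force: [-0.5, -0.8, -1.3]
opening: 0.0597
grip_force: 0.0
```

>>> jog_arm --targets '[{"claw": 0.7,"travel": [0,0.02,-0.06],"spin": 0},{"claw": 0.7,"travel": [0,0.02,-0.18],"spin": 0},{"claw": 0.7,"travel": [0,0.02,-0.3],"spin": 0},{"claw": 0.7,"travel": [0,0.02,-0.42],"spin": 0},{"claw": 0.7,"travel": [0,0.02,-0.53],"spin": 0},{"claw": 0.7,"travel": [0,0.02,-0.6],"spin": 0},{"claw": 0.7,"travel": [0,0.02,-0.64],"spin": 0},{"claw": 0.7,"travel": [0,0.02,-0.655],"spin": 0},{"claw": 0.7,"travel": [0,0.02,-0.655],"spin": 0},{"claw": 0.6,"travel": [0,0.02,-0.655],"spin": 0}]'

```text
t: 21.5
position: [0.516, -0.117, 0.0321]
tcp_rot: [[0.143, 0.989, -0.046], [0.99, -0.143, 0.005], [-0.002, -0.046, -0.999]]
force: [0.9, 0.4, 0.1]
opening: 0.0512
grip_force: 0.0
```

>>> jog_arm --targets '[{"claw": 0.5,"travel": [0,0,0],"spin": 0},{"claw": 0.4,"travel": [0,0,0],"spin": 0},{"claw": 0.3,"travel": [0,0,0],"spin": 0},{"claw": 0.2,"travel": [0,0,0],"spin": 0},{"claw": 0.2,"travel": [0,0,0],"spin": 0},{"claw": 0.2,"travel": [0,0,0],"spin": 0}]'

```text
t: 22.1
position: [0.5157, -0.1167, 0.0318]
tcp_rot: [[0.143, 0.989, -0.046], [0.99, -0.143, 0.005], [-0.002, -0.047, -0.999]]
force: [-1.4, 0.5, 5.5]
opening: 0.0276
grip_force: 29.9
```

>>> jog_arm --targets '[{"claw": 0.2,"travel": [0,0,0.04],"spin": 0},{"claw": 0.2,"travel": [0,0,0.12],"spin": 0},{"claw": 0.2,"travel": [0,0,0.24],"spin": 0},{"claw": 0.2,"travel": [0,0,0.36],"spin": 0},{"claw": 0.2,"travel": [-0.02,-0.05,0.48],"spin": 0},{"claw": 0.2,"travel": [-0.06,-0.16,0.58],"spin": 0},{"claw": 0.2,"travel": [-0.11,-0.3,0.64],"spin": 0},{"claw": 0.2,"travel": [-0.16,-0.46,0.64],"spin": 0},{"claw": 0.2,"travel": [-0.21,-0.62,0.64],"spin": 0},{"claw": 0.2,"travel": [-0.26,-0.78,0.64],"spin": 0},{"claw": 0.2,"travel": [-0.285,-0.87,0.64],"spin": 0},{"claw": 0.2,"travel": [-0.285,-0.9,0.64],"spin": 0}]'

```text
t: 23.3
position: [0.4429, -0.3437, 0.1912]
tcp_rot: [[0.146, 0.988, -0.048], [0.989, -0.146, 0.005], [-0.002, -0.048, -0.999]]
force: [0.0, 0.5, -0.0]
opening: 0.0279
grip_force: 29.3
```

>>> jog_arm --targets '[{"claw": 0.2,"travel": [0,0,0],"spin": 0},{"claw": 0.2,"travel": [0,0,-0.06],"spin": 0},{"claw": 0.2,"travel": [0,0,-0.16],"spin": 0},{"claw": 0.2,"travel": [0,0,-0.28],"spin": 0},{"claw": 0.2,"travel": [0,0,-0.39],"spin": 0},{"claw": 0.2,"travel": [0,0,-0.46],"spin": 0},{"claw": 0.2,"travel": [0,0,-0.5],"spin": 0},{"claw": 0.2,"travel": [0,0,-0.5],"spin": 0},{"claw": 0.5,"travel": [0,0,-0.5],"spin": 0},{"claw": 0.5,"travel": [0,0,-0.5],"spin": 0},{"claw": 0.5,"travel": [0,0,-0.5],"spin": 0},{"claw": 0.5,"travel": [0,0,-0.5],"spin": 0}]'

```text
t: 24.5
position: [0.4443, -0.3419, 0.0666]
tcp_rot: [[0.143, 0.989, -0.047], [0.99, -0.143, 0.004], [-0.002, -0.047, -0.999]]
force: [-0.1, 0.2, -0.3]
opening: 0.0426
grip_force: 0.0
```

>>> jog_arm --targets '[{"claw": 0.5,"travel": [0,0,0.06],"spin": 0},{"claw": 0.5,"travel": [0,0,0.16],"spin": 0},{"claw": 0.6,"travel": [0,0,0.28],"spin": 0},{"claw": 0.7,"travel": [0.02,0.02,0.4],"spin": 0},{"claw": 1,"travel": [0.08,0.1,0.5],"spin": 0},{"claw": 1,"travel": [0.18,0.22,0.52],"spin": 0},{"claw": 1,"travel": [0.3,0.36,0.52],"spin": 0},{"claw": 1,"travel": [0.42,0.5,0.52],"spin": 0},{"claw": 1,"travel": [0.54,0.64,0.52],"spin": 0},{"claw": 1,"travel": [0.65,0.77,0.52],"spin": 0},{"claw": 1,"travel": [0.71,0.84,0.52],"spin": 0},{"claw": 1,"travel": [0.73,0.86,0.52],"spin": 0}]'

```text
t: 25.7
position: [0.6277, -0.1243, 0.1969]
tcp_rot: [[0.14, 0.989, -0.047], [0.99, -0.14, 0.005], [-0.001, -0.047, -0.999]]
force: [0.2, -0.1, -0.2]
opening: 0.0852
grip_force: 0.0
```

>>> jog_arm --targets '[{"claw": 1,"travel": [0,0,-0.06],"spin": 0},{"claw": 1,"travel": [0,0,-0.18],"spin": 0},{"claw": 1,"travel": [0,0,-0.3],"spin": 0},{"claw": 1,"travel": [0,0,-0.42],"spin": 0},{"claw": 1,"travel": [0,0,-0.53],"spin": 0},{"claw": 1,"travel": [0,0,-0.6],"spin": 0},{"claw": 1,"travel": [0,0,-0.64],"spin": 0},{"claw": 1,"travel": [0,0,-0.66],"spin": 0},{"claw": 1,"travel": [0,0,-0.66],"spin": 0},{"claw": 0.8,"travel": [0,0,-0.66],"spin": 0}]'

```text
t: 26.7
position: [0.627, -0.1271, 0.032]
tcp_rot: [[0.143, 0.989, -0.046], [0.99, -0.143, 0.005], [-0.002, -0.046, -0.999]]
force: [-0.6, 0.2, 0.2]
opening: 0.0734
grip_force: 0.0
```

>>> jog_arm --targets '[{"claw": 0.65,"travel": [0,0,0],"spin": 0},{"claw": 0.5,"travel": [0,0,0],"spin": 0},{"claw": 0.35,"travel": [0,0,0],"spin": 0},{"claw": 0.35,"travel": [0,0,0],"spin": 0},{"claw": 0.35,"travel": [0,0,0],"spin": 0},{"claw": 0.35,"travel": [0,0,0],"spin": 0}]'

```text
t: 27.3
position: [0.6269, -0.1267, 0.0321]
tcp_rot: [[0.143, 0.989, -0.046], [0.99, -0.143, 0.005], [-0.002, -0.047, -0.999]]
force: [-1.1, 0.7, 5.1]
opening: 0.0407
grip_force: 30.2
```

>>> jog_arm --targets '[{"claw": 0.35,"travel": [0,0,0.04],"spin": 0},{"claw": 0.35,"travel": [0,0,0.12],"spin": 0},{"claw": 0.35,"travel": [0,0,0.24],"spin": 0},{"claw": 0.35,"travel": [0,0,0.36],"spin": 0},{"claw": 0.35,"travel": [-0.04,-0.05,0.48],"spin": 0},{"claw": 0.35,"travel": [-0.12,-0.15,0.58],"spin": 0},{"claw": 0.35,"travel": [-0.23,-0.28,0.64],"spin": 0},{"claw": 0.35,"travel": [-0.35,-0.43,0.64],"spin": 0},{"claw": 0.35,"travel": [-0.47,-0.58,0.64],"spin": 0},{"claw": 0.35,"travel": [-0.59,-0.73,0.64],"spin": 0},{"claw": 0.35,"travel": [-0.69,-0.86,0.64],"spin": 0},{"claw": 0.35,"travel": [-0.73,-0.91,0.64],"spin": 0}]'

```text
t: 28.5
position: [0.4419, -0.3567, 0.1917]
tcp_rot: [[0.146, 0.988, -0.047], [0.989, -0.146, 0.004], [-0.003, -0.047, -0.999]]
force: [0.3, 0.1, -0.1]
opening: 0.0408
grip_force: 30.2
```

>>> jog_arm --targets '[{"claw": 0.35,"travel": [0,0,0],"spin": 0},{"claw": 0.35,"travel": [0,0,0],"spin": 0},{"claw": 0.35,"travel": [0,0,-0.06],"spin": 0},{"claw": 0.35,"travel": [0,0,-0.16],"spin": 0},{"claw": 0.35,"travel": [0,0,-0.28],"spin": 0},{"claw": 0.35,"travel": [0,0,-0.37],"spin": 0},{"claw": 0.35,"travel": [0,0,-0.42],"spin": 0},{"claw": 0.35,"travel": [0,0,-0.42],"spin": 0},{"claw": 0.7,"travel": [0,0,-0.42],"spin": 0},{"claw": 0.7,"travel": [0,0,-0.42],"spin": 0},{"claw": 0.7,"travel": [0,0,-0.42],"spin": 0},{"claw": 0.7,"travel": [0,0,-0.42],"spin": 0}]'

```text
t: 29.7
position: [0.4444, -0.3545, 0.0868]
tcp_rot: [[0.143, 0.989, -0.047], [0.99, -0.143, 0.004], [-0.002, -0.047, -0.999]]
force: [-0.3, -0.9, 0.2]
opening: 0.0601
grip_force: 0.0
```

>>> jog_arm --targets '[{"claw": 0.7,"travel": [0,0,0.08],"spin": 0},{"claw": 0.7,"travel": [0,0,0.2],"spin": 0},{"claw": 0.7,"travel": [0,0,0.34],"spin": 0},{"claw": 0.7,"travel": [0,0,0.5],"spin": 0},{"claw": 0.7,"travel": [0,-0.1,0.6],"spin": 0},{"claw": 0.7,"travel": [-0.1,-0.25,0.65],"spin": 0},{"claw": 0.7,"travel": [-0.22,-0.42,0.65],"spin": 0},{"claw": 0.7,"travel": [-0.35,-0.55,0.65],"spin": 0},{"claw": 0.7,"travel": [-0.45,-0.64,0.65],"spin": 0},{"claw": 0.7,"travel": [-0.5,-0.7,0.65],"spin": 0},{"claw": 0.7,"travel": [-0.5,-0.7,0.65],"spin": 0}]'

```text
t: 30.8
position: [0.3174, -0.5307, 0.2483]
tcp_rot: [[0.146, 0.988, -0.048], [0.989, -0.146, 0.005], [-0.002, -0.048, -0.999]]
force: [0.1, 1.4, 0.5]
opening: 0.0596
grip_force: 0.0
```

Run:
```python
from rig import optics
import cv2,numpy as np
a,b=optics.camera('scene'),optics.camera('top')
cv2.imwrite('pics/p4.png',np.hstack([cv2.resize(a[90:330,60:500],(400,300)),cv2.resize(b[100:340,60:520],(400,300))])[:,:,::-1])
```

```text
(no output)
```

View pics/p4.png

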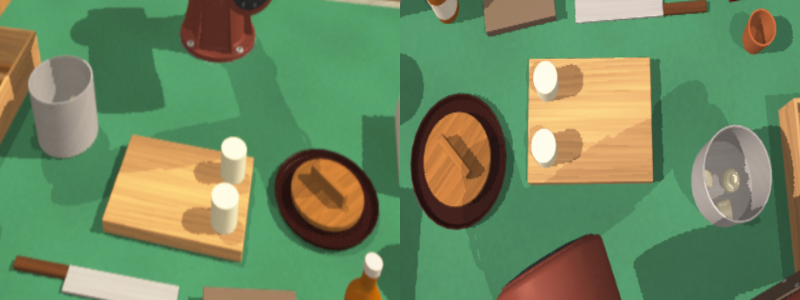

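The board holds only the two lengths, at (545,80) and (543,146) in the right half. The trimmings are in the upright pot around (730,180), and the lid lies flat in the tray. Handing in.

```bash
python3 -c "
from rig import job
print(job.job_done())"
```

```text
the job is handed in; nothing more can be done
None
```

The job was handed in at about 31 s: the lid is flat, handle up, in the tray, the three trimmings were released inside the upright pot, and the two good lengths still stand on the board.

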